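# Wake a battery pack and hold it under full load on the tester

## Robot

A 6-joint arm with a two-finger parallel gripper is mounted at the origin on a cart in front of the work surface, level with it; the furniture and walls round the work are solid. World frame = base frame: x ahead of the robot, y to its left, z up, the work surface at z = 0. Lengths are in m, angles in degrees, forces in N, time in s.
With the tool pointing down it reaches from about 0.4 to 0.825 m from the base axis. Payload 7 kg.
Tool frame: the origin (TCP) lies at the very end of the fingers, on their centre line; the grasp point (between the pads) lies 19 mm behind it (ctrl.hold_point_z is the distance from the TCP to the grasp point, in m); z points along the fingers, y is the line along which they close (so a half turn about z gives the same grasp; the last joint's range is limited). The gripper opens to 88 mm and grips with 3 to 60 N. Pads are 19 mm wide; open, the fingers measure 130 mm over their backs; the gripper's body (78 mm by 193 mm) begins 47 mm behind the grasp point.
Start: joints at [86.694, 20.546, 0.682, 0, -70.136, -16.507], TCP at [0.229, 0.635, 0.227] pointing down, gripper open.
Joint ranges: [-176.03, 176.03], [-82.01, 121.73], [-58.28, 71.71], [-173.87, 95.51], [-174.79, -0.11], [-173.66, 173.66]. Speed limits (degrees/s): [136.94, 136.94, 172.46, 180, 180, 180].

## Interface

Orientations are given as [roll, pitch, yaw] about the fixed x, y, z axes, in that order (R = Rz(yaw) Ry(pitch) Rx(roll)).
In Python, from plant import sensors, viewer, workorder, ctrl gives the robot as it stands.
- The arm moves only by the shell command python3 -m pendant 'ROWS'. ROWS is JSON, a list of rows, each a list of 3 entries, a list of its own where there are three numbers: the opening, from -1 (shut) to 1 (fully open), so that 0 is half open, then the shift along the tool's x, y, z in m, then the turn, a rotation vector about the tool's x, y, z in degrees. A call has 1 to 10 rows; each row is the pose to reach, as a shift and turn from the pose commanded when the call began, along the tool's axes at that moment; what a row does not reach only later rows make up. A row lasts 1/12 s, in which the tool goes at most 41.7 mm and 7.16 degrees, less where a joint would pass 70% of its speed; a pose out of reach is approached as far as the arm can. A call with a gripper value outside its range is refused whole. The fingers move at their own pace and stop on an object; the grip force is fixed at half the most. Time passes only in rows, so rows that repeat a pose let the fingers close. It gives the time, the measured TCP pose, the force, the opening and the grip force at its end, in the units of the state.
- sensors.get_obs(): the state, without advancing time (a new reading comes with each control period).
- viewer.snapshot(name): name is "scene" or "top" or "wrist"; returns the picture (420x560x3 uint8, red, green, blue); there is no depth.
- viewer.camera_params(name): a dict with "fx", "fy", "cx", "cy" (pixels), "extrinsics" (4x4, takes a point from world to camera coordinates). Camera axes: x right, y up, looking along -z (the intrinsics and any distortion apply to the point x, -y, -z); pixel columns grow to the right and rows downward; lengths in m; the calibration is good to about 2 mm. A picture is of the moment at which its call begins: read the wrist's pose just before it. camera_params takes no time and is no camera call; for the wrist camera it gives the pose at the moment of the call.
- workorder.close_job(): hands the job in; it is judged then, once.
The state is a dict: "clock": time; "joint_pos": joint angles; "qvel": joint speeds; "tau": joint torques, N m; "tool_pos": TCP position; "orientation": TCP orientation; "force": force on the tool from outside, world axes, zero at the start; "moment": the same for the moment, N m; "opening": finger opening in m; "gripper_force": force on a finger pad.
Only numpy, scipy, OpenCV 4.12 (cv2) and the standard library are available. Lean on these libraries where they do the work, as an engineer would, in place of code of your own. Each camera call takes 0.05 s, during which the arm holds its last target. There are 200 camera calls.

## Task

Wake the battery pack by bringing its blue-marked contact flush and centred against the tester's brass bar, then give it a quarter turn and leave it standing by itself on the desk with its orange-marked contact flush and centred against the bar. Only then push the tester's spring-return load lever down past the first two detents to the third (green mark), never into the red overload band, and finish while still holding it there by hand against its spring, the pack no longer touched. Do not disturb the other things on the desk.

Things in the scene. Friction and masses are not known exactly. Their poses are not given: they have to be found in the camera images.
- pack: loose battery pack, about 250 g: black body 60x60x25 mm; on top a grey grip rib (42 mm along the pack's x, 14 mm thick along y, top at z = 47 mm). Origin: centre of underside, z up. Contacts: +x side (blue strip on that top edge), -y side (orange strip). +90 degrees of yaw (counter-clockwise from above) brings orange where blue faced. Starts left of the tester, blue away from robot, yaw within 0.6 rad
- blue_contact (a point): middle of the blue-marked brass contact on the pack's side: pack frame (30, 0, 11) mm, outward is pack +x
- orange_contact (a point): middle of the orange-marked brass contact on the pack's side: pack frame (0, -30, 11) mm, outward is pack -y
- tester: fixed grey tester, yaw within 0.2 rad. Origin on the desk; x away from the robot, y left, z up. Low case 60 mm high (x -10..60, y -75..130 mm); brass contact bar on its front at the left; at its right a black drum (y -75..-35 mm, radius 45, axis along y at x 0, z 75 mm) and outside that the load lever. Drum marks, top down: grey (rest), white, white, wide green (third), red (overload)
- bar_face (a point): middle of the brass contact bar's front face: tester frame (-20, 85, 11) mm, axes as the tester's. The bar is 70 mm wide (y), from the desk up to 22 mm; its face looks to the tester's -x, towards the robot. The pack stands on the desk in front of it
- load_lever (a joint): angle (rad) of the spring-return load lever; a yellow pointer shows it on the drum. 0 at rest (lever points to the robot and 0.85 rad up), grows as its roller is pushed down. Detents at 0.35, 0.70 and 1.05 (third); red band from 1.25; stop 1.45. Let go, it always springs back to 0. Takes 2 to 9 N on the roller, rising and falling at each detent
- load_lever_roller (a point): centre of the lever's red press roller (does not spin), a bar of radius 7 mm, 52 mm long along the tester's y, 75 mm from the lever's axis. At lever angle q it lies 75*cos(0.85-q) mm in front (tester -x) of the hinge point and 75*sin(0.85-q) mm above it. Clear above and in front
- load_lever_hinge (a point): point on the lever's axis straight behind the middle of the roller: tester frame (0, -105, 75) mm, fixed; the axis runs along the tester's y
- dropper: bystander, loose: brown glass dropper bottle with black cap, 34x34x102 mm, origin under its centre; leave alone
- washi_1: bystander, loose: pink-brown roll of washi tape, 37x37x15 mm, origin under its centre; leave alone
- staple_box: bystander, loose: small tan cardboard box, 30x52x21 mm, origin under its centre; leave alone
- tea_light: bystander, loose: tea light candle in a clear cup, 38x38x15 mm, origin under its centre; leave alone
- eraser: bystander, loose: blue and white eraser, 22x42x13 mm, origin under its centre; leave alone
Things that resemble listed ones, but are neither listed nor needed, are in the scene too. Of the things like the pack, leave any that is brown; of the rest the larger one is meant.

How it is judged (in metres and radians):
On the way, in this order (a step that is already met when the one before it is completed fails the run):
1. the pack's blue-marked contact is brought flush and centred against the brass bar (x of blue_contact in the frame of bar_face above -0.004 m and y of blue_contact in the frame of bar_face between -0.014 and 0.014 m and z of blue_contact in the frame of bar_face below 0.008 m and angle between the x axis of pack and the x axis of tester, either way round below 0.1 rad and angle between pack's own z axis and vertical below 0.1 rad and distance between blue_contact and bar_face below 0.02 m), for 0.2 s.
2. the pack stands with its orange-marked contact flush and centred against the bar, let go by the robot, the lever still at rest (x of orange_contact in the frame of bar_face above -0.004 m and y of orange_contact in the frame of bar_face between -0.014 and 0.014 m and z of orange_contact in the frame of bar_face below 0.008 m and angle between the y axis of pack and the x axis of tester, either way round below 0.1 rad and angle between pack's own z axis and vertical below 0.1 rad and distance between orange_contact and bar_face below 0.02 m and height (world z) of pack below 0.004 m and value of joint load_lever below 0.2 rad and contact force between pack and the fingers below 0.1 N), for 0.2 s.
3. the lever is pushed to the third detent and held there (value of joint load_lever between 0.92 and 1.18 rad and x of orange_contact in the frame of bar_face above -0.004 m and y of orange_contact in the frame of bar_face between -0.014 and 0.014 m and z of orange_contact in the frame of bar_face below 0.008 m and angle between the y axis of pack and the x axis of tester, either way round below 0.1 rad and angle between pack's own z axis and vertical below 0.1 rad and distance between orange_contact and bar_face below 0.02 m), for 0.3 s.
At the end, for the whole second after the job is handed in: The load lever is held by the fingers (over 1 N) at the third detent, between 0.92 and 1.18 rad; the pack stands upright at rest on the desk, untouched by the robot, its orange contact within 4 mm of the bar's face, within 14 mm sideways of the bar's middle and within 0.1 rad of square to it (all of step 3 and contact force between the fingers and tester above 1 N and height (world z) of pack below 0.004 m and contact force between pack and the arm below 0.1 N and contact force between pack and the fingers below 0.1 N and linear speed of pack below 0.02 m/s); the arm keeps its last pose, push and grip.
It fails at once if the load lever goes into the red overload band (over 1.25 rad) (value of joint load_lever above 1.25 rad).
It fails at once if the load lever is pushed (over 0.25 rad) while the orange contact is not against the bar (value of joint load_lever above 0.25 rad and not (x of orange_contact in the frame of bar_face above -0.006 m and y of orange_contact in the frame of bar_face between -0.018 and 0.018 m and z of orange_contact in the frame of bar_face below 0.008 m and angle between the y axis of pack and the x axis of tester, either way round below 0.14 rad and angle between pack's own z axis and vertical below 0.1 rad)).
It fails at once if a bystander is moved more than 15 mm (distance of any of dropper, washi_1, staple_box, tea_light, eraser from where it was at the start of the episode above 0.015 m).
It also fails if it takes over 64 s, if anything falls off the work surface, if the arm or the gripper's body presses on something with over 40 N, if the wrist force passes 120 N, or if a joint passes its speed limit or range.

## Working session

There is one attempt and no reset: what is moved stays moved. The work goes in short steps, Python scripts to look and compute and a shell command to move; the robot and the scene stay as the last step left them, time stands still between calls to the robot, and variables do not carry over. Pictures are saved under pics/ and viewed, at most 10 in all, crops included, and the job is handed in when it is done.

```bash
mkdir -p pics; ls; python3 - <<'E'
from plant import sensors, viewer, workorder, ctrl
import cv2,numpy as np
o=sensors.get_obs();print(o, ctrl.hold_point_z)
for n in ["scene","top"]:
    im=viewer.snapshot(n);cv2.imwrite(f"pics/{n}0.png",im[:,:,::-1]);p=viewer.camera_params(n);print(n,p)
E
```

```text
pics
{'clock': 0.0, 'joint_pos': array([ 8.66936832e+01,  2.05908477e+01,  6.33908313e-01, -2.17438735e-02,
       -7.01348289e+01, -1.65086747e+01]), 'qvel': array([-0.04115374,  0.0124995 ,  0.08685543, -0.14012077, -0.06450889,
        0.00496725]), 'tau': array([ 3.70825786e-03, -5.82717776e+01,  2.93049842e+01,  6.99722797e+00,
        6.87510154e-03, -1.50496826e-04]), 'tool_pos': array([0.22864433, 0.63457762, 0.22562522]), 'orientation': array([ 1.79906206e+02, -6.48167009e-03, -1.98223913e+01]), 'force': array([-0.50641127,  0.0998995 , -0.29644993]), 'moment': array([-0.00444892, -0.0197154 ,  0.0777816 ]), 'gripper_force': 0.0, 'opening': 0.08761460981723708} 0.0188
scene {'fx': 528.6785712532327, 'fy': 528.6785712532327, 'cx': 279.12412161479574, 'cy': 210.22165335646991, 'extrinsics': array([[ 4.60167985e-01, -8.87831437e-01,  8.74401115e-04,
        -2.20715146e-01],
       [ 5.73677749e-01,  2.98091748e-01,  7.62912282e-01,
        -4.10008107e-01],
       [-6.77598160e-01, -3.50566183e-01,  6.46501419e-01,
        -9.13750990e-01],
       [ 0.00000000e+00,  0.00000000e+00,  0.00000000e+00,
         1.00000000e+00]])}
top {'fx': 413.5270534469348, 'fy': 413.5270534469348, 'cx': 276.7923000391762, 'cy': 200.69310330918358, 'extrinsics': array([[ 0.02788337, -0.99950928, -0.01427291,  0.03289253],
       [ 0.99174684,  0.02587364,  0.12557375, -0.55374326],
       [-0.12514284, -0.01765654,  0.99198161, -1.06662293],
       [ 0.        ,  0.        ,  0.        ,  1.        ]])}
```

View pics/top0.png

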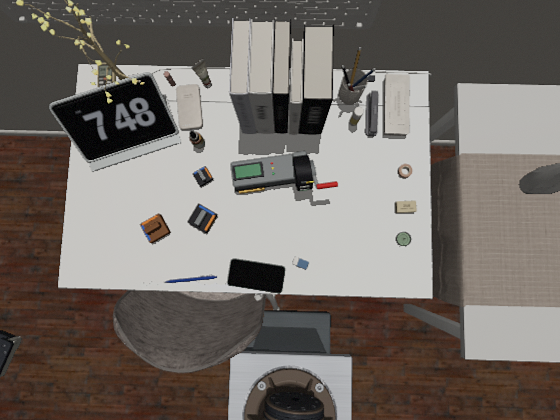

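View pics/scene0.png

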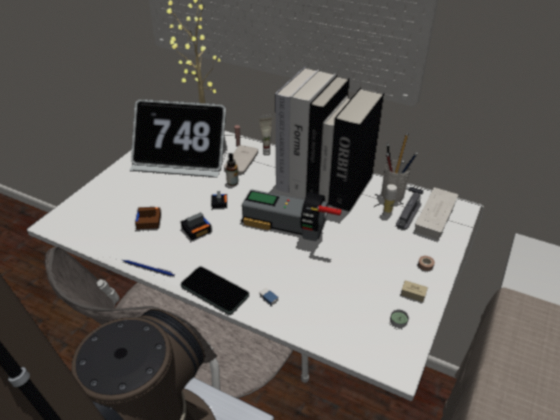

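Candidates for the pack: small black one at (203,176), larger black one at (203,218), and brown one at (155,228), all in the top view. By the description I choose the larger black one at (203,218). Next comes a close crop with first estimates.

```bash
cat > h.py <<'E'
from plant import sensors, viewer, workorder, ctrl
import cv2,numpy as np
from scipy.spatial.transform import Rotation as Ro
def ray(p,uv,z):
    "pixel -> world point on plane z"
    E=p["extrinsics"];R,t=E[:3,:3],E[:3,3]
    d=R.T@np.array([(uv[0]-p["cx"])/p["fx"],-(uv[1]-p["cy"])/p["fy"],-1]);c=-R.T@t
    return c+d*(z-c[2])/d[2]
def proj(p,X):
    E=p["extrinsics"];q=E[:3,:3]@np.asarray(X)+E[:3,3]
    return np.array([p["cx"]+p["fx"]*q[0]/-q[2],p["cy"]-p["fy"]*q[1]/-q[2]])
def mask(im,lo,hi):
    return cv2.inRange(cv2.cvtColor(im,cv2.COLOR_RGB2HSV),np.array(lo),np.array(hi))
def blobs(m,amin=10):
    n,l,s,c=cv2.connectedComponentsWithStats(m)
    return [(c[i].round(1),s[i]) for i in range(1,n) if s[i][4]>=amin]
E
python3 - <<'E'
from h import *
im=cv2.imread("pics/top0.png")[:,:,::-1].copy();p=viewer.camera_params("top")
cv2.imwrite("pics/crop0.png",cv2.resize(im[140:245,180:350],None,fx=4.5,fy=4.5,interpolation=cv2.INTER_CUBIC)[:,:,::-1])
for nm,lo,hi,z in [("blue",(100,120,80),(125,255,255),.025),("orange",(5,150,120),(20,255,255),.025),("yel",(20,120,100),(32,255,255),.022),("red",(0,180,120),(4,255,255),.13)]:
    for c,s in blobs(mask(im,lo,hi),4):
        if 130<c[0]<350 and 140<c[1]<250: print(nm,c,s,ray(p,c,z).round(3))
print(ray(p,(203,218),.025))
w=viewer.camera_params("wrist");print(w)
E
```

```text
blue [201.8 168.3] [200 167   4   3   6] [0.637 0.255 0.025]
blue [195.2 172.6] [194 172   3   2   5] [0.625 0.272 0.025]
blue [205.9 209.5] [199 205  16  10  42] [0.525 0.238 0.025]
blue [142.6 227.4] [142 226   2   4   5] [0.472 0.405 0.025]
blue [146.9 235.6] [144 232   6   8  14] [0.451 0.392 0.025]
orange [207.7 172.3] [205 168   7  10  26] [0.627 0.238 0.025]
orange [149.8 219.8] [142 215  16  10  46] [0.493 0.387 0.025]
orange [209.3 222.2] [205 215  10  16  44] [0.491 0.227 0.025]
yel [309.8 181.5] [306 181   8   2  12] [ 0.609 -0.04   0.022]
yel [249.5 190.3] [239 188  22   5  42] [0.581 0.123 0.022]
yel [263.  188.2] [262 188   3   2   4] [0.587 0.086 0.022]
red [326.7 184.8] [317 182  20   6  77] [ 0.583 -0.075  0.13 ]
[0.50200758 0.24454368 0.025     ]
{'fx': 371.76003820368624, 'fy': 371.76003820368624, 'cx': 285.0874014181136, 'cy': 214.1382254809461, 'extrinsics': array([[-0.34003069, -0.94041185,  0.00216568,  0.6748456 ],
       [ 0.89984642, -0.32603056, -0.28979388,  0.03771916],
       [ 0.27323167, -0.09659003,  0.95708663, -0.39024166],
       [ 0.        ,  0.        ,  0.        ,  1.        ]])}
```

View pics/crop0.png

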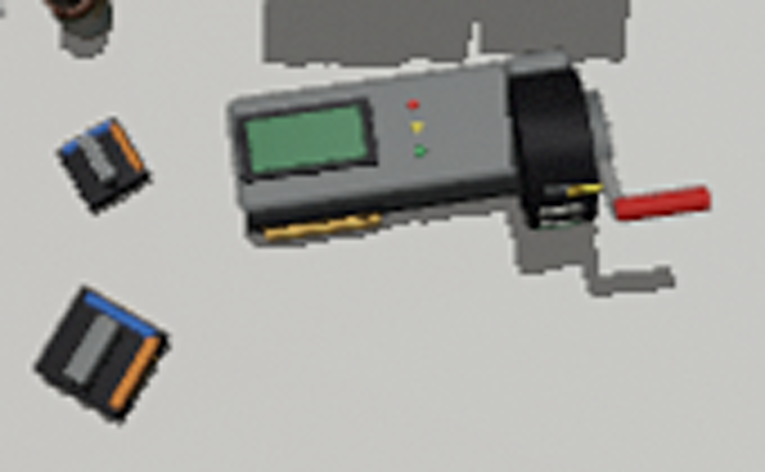

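The close crop confirms the pick. The larger black pack is at crop (103,355), with blue on the far edge at (120,312) and orange on the right edge at (135,375). The brass bar is at crop (320,228) and the red roller at (660,203). I'll move over there for a wrist look, turning the tool so joint 6 has room for the +130°.

```bash
cat >> h.py <<'E'
def Rt(yaw): return Ro.from_euler("xyz",[180,0,yaw],degrees=True)
def plan(pos,yaw):
    "shift and turn (tool axes) to world TCP pos, tool-down yaw"
    o=sensors.get_obs();R=Ro.from_euler("xyz",o["orientation"],degrees=True)
    print("shift",R.inv().apply(np.asarray(pos)-o["tool_pos"]).round(4),"turn",(R.inv()*Rt(yaw)).as_rotvec(degrees=True).round(2))
def st():
    o=sensors.get_obs()
    for k in["clock","tool_pos","orientation","joint_pos","force","opening","gripper_force"]:print(k,np.round(o[k],4))
E
S='[1,[0.389,0.275,-0.025],[0,0,70]]'
python3 -m pendant '[[1,[0.389,0.275,-0.025],[0,0,70]],[1,[0.389,0.275,-0.025],[0,0,70]],[1,[0.389,0.275,-0.025],[0,0,70]],[1,[0.389,0.275,-0.025],[0,0,70]],[1,[0.389,0.275,-0.025],[0,0,70]],[1,[0.389,0.275,-0.025],[0,0,70]],[1,[0.389,0.275,-0.025],[0,0,70]],[1,[0.389,0.275,-0.025],[0,0,70]],[1,[0.389,0.275,-0.025],[0,0,70]],[1,[0.389,0.275,-0.025],[0,0,70]]]'
python3 -c "
from h import *
st();plan((.50,.24,.25),-90-71)"
```

```text
clock: 0.93
tool_pos: [0.4676, 0.2919, 0.2485]
orientation: [180.0, -0.0, -90.2]
force: [1.1, 0.5, -0.4]
opening: 0.0874
gripper_force: 0.0
clock 0.9333
tool_pos [0.4676 0.2919 0.2485]
orientation [ 1.799902e+02 -1.000000e-04 -9.017490e+01]
joint_pos [ 5.23328e+01  8.09470e+00 -1.31359e+01 -8.30000e-03 -6.87754e+01
 -5.25047e+01]
force [ 1.1064  0.475  -0.4352]
opening 0.0874
gripper_force 0.0
shift [ 0.0518 -0.0326 -0.0015] turn [ 1.000e-02 -1.000e-02  7.083e+01]
```

```bash
python3 -m pendant '[[1,[0.02,-0.01,0],[0,0,70]],[1,[0.05,-0.03,0],[0,0,70]],[1,[0.05,-0.03,0],[0,0,70]],[1,[0.05,-0.03,0],[0,0,70]],[1,[0.05,-0.03,0],[0,0,70]],[1,[0.05,-0.03,0],[0,0,70]],[1,[0.05,-0.03,0],[0,0,70]],[1,[0.05,-0.03,0],[0,0,70]],[1,[0.05,-0.03,0],[0,0,70]],[1,[0.05,-0.03,0],[0,0,70]]]'
python3 -m pendant '[[1,[0,0,0],[0,0,20]],[1,[0,0,0],[0,0,40]],[1,[0,0,0],[0,0,40]],[1,[0,0,0],[0,0,40]],[1,[0,0,0],[0,0,40]],[1,[0,0,0],[0,0,40]],[1,[0,0,0],[0,0,40]]]'
python3 - <<'E'
from h import *
st();p=viewer.camera_params("wrist");im=viewer.snapshot("wrist");np.savez("w1.npz",im=im,**p)
cv2.imwrite("pics/w1.png",im[:,:,::-1])
print(-p["extrinsics"][:3,:3].T@p["extrinsics"][:3,3])
E
```

```text
clock: 1.77
tool_pos: [0.4969, 0.2438, 0.248]
orientation: [-180.0, -0.0, -160.2]
force: [0.1, -0.3, 0.3]
opening: 0.0873
gripper_force: 0.0
clock: 2.35
tool_pos: [0.497, 0.2438, 0.2481]
orientation: [-180.0, -0.0, 160.0]
force: [0.6, -0.8, 0.4]
opening: 0.0875
gripper_force: 0.0
clock 2.35
tool_pos [0.497  0.2438 0.2481]
orientation [-1.799680e+02 -2.370000e-02  1.599927e+02]
joint_pos [ 4.640010e+01  8.358000e+00 -1.287360e+01 -9.600000e-03 -6.880720e+01
 -1.564039e+02]
force [ 0.573  -0.8483  0.4407]
opening 0.0875
gripper_force 0.0
[0.42264046 0.27185476 0.40531476]
```

View pics/w1.png

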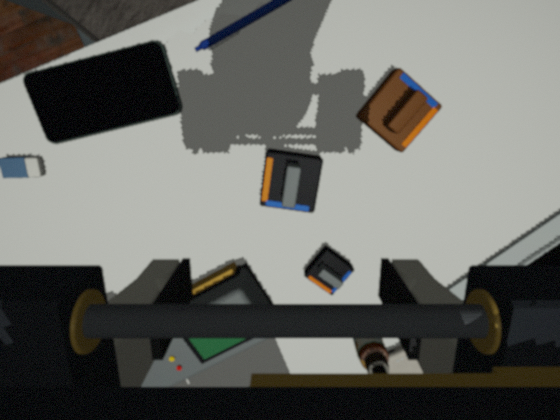

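Wrist view: the pack is at (291,181), its orange strip at (266,178) and blue at (290,207). The small decoy is at (328,268) and brown at (400,108). The brass bar is at (213,280), partly behind a finger.

```bash
cat >> h.py <<'E'
BL=((100,120,60),(125,255,255));OR=((5,150,90),(20,255,255));YE=((19,110,80),(32,255,255))
def strip(im,p,col,z,box):
    "centre and ends (world) of a coloured strip inside pixel box"
    m=mask(im,*col);k=np.zeros_like(m);x0,y0,x1,y1=box;k[y0:y1,x0:x1]=m[y0:y1,x0:x1]
    n,l,s,c=cv2.connectedComponentsWithStats(k);i=1+np.argmax(s[1:,4])
    ys,xs=np.where(l==i);W=np.array([ray(p,(x,y),z)[:2] for x,y in zip(xs,ys)])
    (cx,cy),(w,h),a=cv2.minAreaRect((W*1e4).astype(np.float32));B=cv2.boxPoints(((cx,cy),(w,h),a))/1e4
    e=sorted([(B[i]-B[i-1] for i in (1,2))][0],key=np.linalg.norm)
    d=e[1]/np.linalg.norm(e[1])
    return np.array([cx,cy])/1e4,W.mean(0),d,np.array([np.linalg.norm(q) for q in e])
E
python3 - <<'E'
from h import *
d=np.load("w1.npz");im=d["im"];p={k:d[k] for k in d if k!="im"}
for nm,col,z,box in [("blue",BL,.025,(255,140,330,220)),("or",OR,.025,(255,140,330,220)),("bar",YE,.022,(180,250,250,305))]:
    c,m,v,sz=strip(im,p,col,z,box);print(nm,c.round(4),m.round(4),"line deg",np.degrees(np.arctan2(v[1],v[0])).round(1),sz.round(4))
g=im[150:215,262:322];hsv=cv2.cvtColor(g,cv2.COLOR_RGB2HSV);m=cv2.inRange(hsv,np.array((0,0,70)),np.array((179,70,160)))
n,l,s,c=cv2.connectedComponentsWithStats(m)
for i in range(1,n):
    if s[i][4]>30:
        ys,xs=np.where(l==i);W=np.array([ray(p,(x+262,y+150),.047)[:2] for x,y in zip(xs,ys)])
        r=cv2.minAreaRect((W*1e3).astype(np.float32));print("rib",s[i],r)
d=np.load("w1.npz")
im2=cv2.imread("pics/top0.png")[:,:,::-1].copy();p2=viewer.camera_params("top")
for nm,col,z,box in [("bar",YE,.022,(230,180,270,200)),("blue",BL,.025,(190,200,225,235)),("or",OR,.025,(190,200,225,235)),("roller",((0,150,100),(5,255,255)),.135,(310,175,345,195))]:
    c,m,v,sz=strip(im2,p2,col,z,box);print("top",nm,c.round(4),m.round(4),np.degrees(np.arctan2(v[1],v[0])).round(1),sz.round(4))
E
```

```text
blue [0.5155 0.2258] [0.5154 0.225 ] line deg 62.5 [0.0068 0.0205]
or [0.4888 0.227 ] [0.4879 0.2274] line deg -28.0 [0.0076 0.0474]
bar [0.5777 0.1262] [0.5775 0.1266] line deg -80.8 [0.0069 0.0557]
rib [ 0  0  5 36 58] ((472.8847351074219, 230.39865112304688), (1.7859001159667969, 34.479713439941406), 62.143798828125)
rib [ 24   0  36   9 118] ((470.7776794433594, 273.551025390625), (34.56379699707031, 7.412566184997559), 57.15451431274414)
rib [  0  14  60  49 164] ((515.4164428710938, 254.4239501953125), (35.58793640136719, 71.59468841552734), 15.374894142150879)
rib [ 20  16  19  41 553] ((499.9700927734375, 249.17478942871094), (13.709982872009277, 40.53337860107422), 61.6291389465332)
top bar [0.5815 0.1173] [0.5815 0.1177] -79.4 [0.0068 0.0685]
top blue [0.5246 0.2374] [0.525  0.2379] 61.5 [0.0065 0.0463]
top or [0.4907 0.2269] [0.4902 0.2271] -28.5 [0.0074 0.0465]
top roller [ 0.5814 -0.0745] [ 0.5815 -0.0741] -81.3 [0.0113 0.0494]
```

```bash
python3 -c "
from h import *
plan((.500,.2493,.029),151.7)"
```

```text
shift [-0.0011  0.0063  0.2191] turn [-0.03 -0.02  8.57]
```

```bash
python3 -m pendant '[[-0.1,[-0.001,0.006,0.03],[0,0,8]],[-0.1,[-0.001,0.006,0.07],[0,0,8.5]],[-0.1,[-0.001,0.006,0.11],[0,0,8.5]],[-0.1,[-0.001,0.006,0.15],[0,0,8.5]],[-0.1,[-0.001,0.006,0.17],[0,0,8.5]],[-0.1,[-0.001,0.006,0.19],[0,0,8.5]],[-0.1,[-0.001,0.006,0.205],[0,0,8.5]],[-0.1,[-0.001,0.006,0.213],[0,0,8.5]],[-0.1,[-0.001,0.006,0.219],[0,0,8.5]],[-0.1,[-0.001,0.006,0.219],[0,0,8.5]]]'
python3 -c "
from h import *
st()
p=viewer.camera_params('wrist');im=viewer.snapshot('wrist');np.savez('w2.npz',im=im,**p);cv2.imwrite('pics/w2.png',im[:,:,::-1])"
```

```text
clock: 3.23
tool_pos: [0.4999, 0.249, 0.0286]
orientation: [-179.9, -0.0, 151.8]
force: [-0.9, -0.6, 0.8]
opening: 0.0398
gripper_force: 0.0
clock 3.2333
tool_pos [0.4999 0.249  0.0286]
orientation [-1.799221e+02 -2.410000e-02  1.517588e+02]
joint_pos [ 4.656300e+01  2.169560e+01 -2.754690e+01 -4.400000e-03 -4.083900e+01
 -1.648009e+02]
force [-0.869  -0.6473  0.8055]
opening 0.0398
gripper_force 0.0
```

View pics/w2.png

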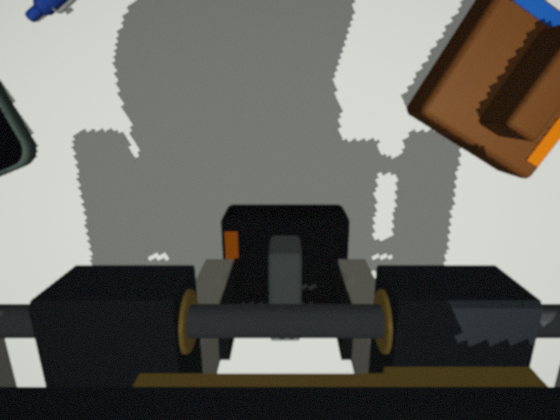

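The rib at (285,275) sits centred between the fingers. I'll close and lift slightly.

```bash
python3 -m pendant '[[-1,[0,0,0],[0,0,0]],[-1,[0,0,0],[0,0,0]],[-1,[0,0,0],[0,0,0]],[-1,[0,0,0],[0,0,0]],[-1,[0,0,0],[0,0,0]],[-1,[0,0,0],[0,0,0]],[-1,[0,0,-0.01],[0,0,0]],[-1,[0,0,-0.02],[0,0,0]],[-1,[0,0,-0.02],[0,0,0]]]'
python3 - <<'E'
from h import *
st();p=viewer.camera_params("top");im=viewer.snapshot("top");cv2.imwrite("pics/t2.png",im[:,:,::-1])
a=np.radians(9.5);x=np.array([np.cos(a),np.sin(a)]);F=np.array([.577,.1165])
P=F-x*(.030+.030);print(P);plan((*P,.049),180+9.5)
E
```

```text
clock: 4.03
tool_pos: [0.5012, 0.2501, 0.0517]
orientation: [179.8, 0.1, 151.7]
force: [0.5, 0.8, -1.8]
opening: 0.0138
gripper_force: 30.0
clock 4.0333
tool_pos [0.5012 0.2501 0.0517]
orientation [1.798417e+02 6.990000e-02 1.517148e+02]
joint_pos [ 4.656240e+01  1.986910e+01 -2.638880e+01  3.780000e-02 -4.357110e+01
 -1.648749e+02]
force [ 0.5408  0.8347 -1.8295]
opening 0.0138
gripper_force 29.9997
[0.51782286 0.10659714]
shift [-0.0829 -0.1183  0.0017] turn [  0.13   0.1  -37.8 ]
```

```bash
python3 -m pendant '[[-1,[-0.02,-0.025,0],[0,0,-7]],[-1,[-0.04,-0.055,0],[0,0,-14]],[-1,[-0.06,-0.085,0],[0,0,-21]],[-1,[-0.075,-0.108,0],[0,0,-28]],[-1,[-0.083,-0.118,0],[0,0,-34]],[-1,[-0.083,-0.118,0],[0,0,-38]],[-1,[-0.083,-0.118,0],[0,0,-38]],[-1,[-0.083,-0.118,0],[0,0,-38]]]'
python3 - <<'E'
from h import *
st();p=viewer.camera_params("wrist");im=viewer.snapshot("wrist");np.savez("w3.npz",im=im,**p)
s=viewer.snapshot("scene");np.savez("s3.npz",im=s,**viewer.camera_params("scene"))
t=viewer.snapshot("top");np.savez("t3.npz",im=t,**viewer.camera_params("top"))
c=lambda im,x,y,w,h,k:cv2.resize(im[y:y+h,x:x+w],(w*k,h*k),interpolation=cv2.INTER_CUBIC)
W=cv2.resize(im,(400,300));A=c(s,200,160,133,100,3);T=c(t,190,140,200,75,4)
cv2.imwrite("pics/m3.png",np.vstack([np.hstack([W,cv2.resize(A,(400,300))]),T])[:,:,::-1])
E
```

```text
clock: 4.75
tool_pos: [0.5173, 0.1059, 0.0494]
orientation: [180.0, 0.0, -170.5]
force: [-1.3, -0.1, -1.6]
opening: 0.0139
gripper_force: 30.0
clock 4.75
tool_pos [0.5173 0.1059 0.0494]
orientation [ 1.799928e+02  2.500000e-03 -1.704850e+02]
joint_pos [ 3.286650e+01  1.761150e+01 -3.043300e+01 -8.400000e-03 -4.195040e+01
 -1.133453e+02]
force [-1.2749 -0.0601 -1.6495]
opening 0.0139
gripper_force 29.9993
```

View pics/m3.png

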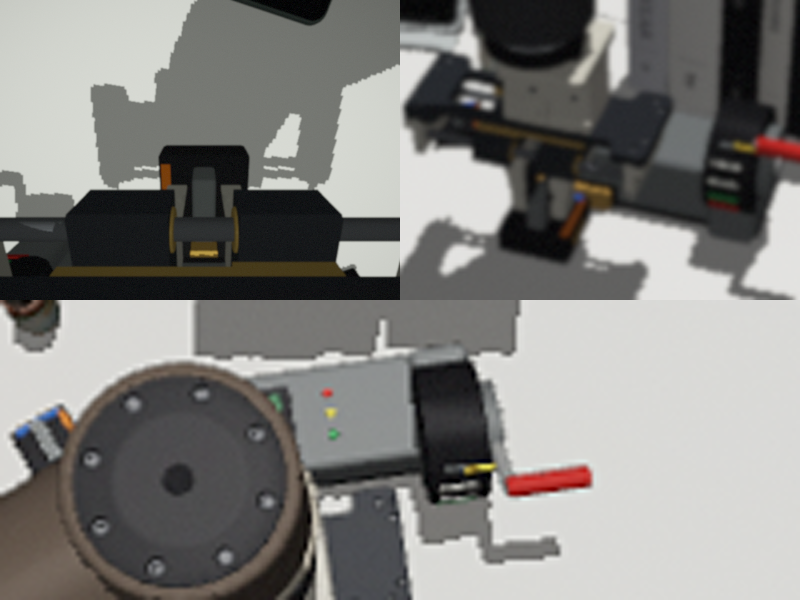

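Wrist view: the pack is held squarely, with the rib at about (203,190), and the bar is just ahead at (203,254). The top view shows the lever at rest. I'll lower and advance to near contact.

```bash
python3 -m pendant '[[-1,[0,0,0.01],[0,0,0]],[-1,[0,0,0.017],[0,0,0]],[-1,[0,0,0.0195],[0,0,0]],[-1,[0,0,0.0195],[0,0,0]],[-1,[-0.01,0,0.0195],[0,0,0]],[-1,[-0.018,0,0.0195],[0,0,0]],[-1,[-0.023,0,0.0195],[0,0,0]],[-1,[-0.025,0,0.0195],[0,0,0]],[-1,[-0.025,0,0.0195],[0,0,0]]]'
python3 -m pendant '[[-1,[-0.002,0,0],[0,0,0]],[-1,[-0.002,0,0],[0,0,0]]]'
python3 -m pendant '[[-1,[-0.002,0,0],[0,0,0]],[-1,[-0.002,0,0],[0,0,0]]]'
```

```text
clock: 5.65
tool_pos: [0.5402, 0.1094, 0.0298]
orientation: [-179.9, -0.2, -170.3]
force: [-9.0, -1.8, 14.2]
opening: 0.0141
gripper_force: 30.0
clock: 5.82
tool_pos: [0.5419, 0.1097, 0.0298]
orientation: [-179.9, -0.2, -170.3]
force: [-10.0, -1.7, 16.0]
opening: 0.0138
gripper_force: 30.0
clock: 5.98
tool_pos: [0.5439, 0.11, 0.0298]
orientation: [-179.9, -0.2, -170.3]
force: [-10.0, -2.2, 15.3]
opening: 0.0139
gripper_force: 30.0
```

```bash
python3 -m pendant '[[-1,[0,0,-0.0012],[0,0,0]],[-1,[0,0,-0.0012],[0,0,0]],[-1,[-0.001,0,-0.0012],[0,0,0]],[-1,[-0.001,0,-0.0012],[0,0,0]]]'
python3 -m pendant '[[-1,[-0.002,0,0],[0,0,0]],[-1,[-0.002,0,0],[0,0,0]]]'
python3 -m pendant '[[-1,[-0.002,0,0],[0,0,0]],[-1,[-0.002,0,0],[0,0,0]]]'
```

```text
clock: 6.32
tool_pos: [0.547, 0.1112, 0.0306]
orientation: [-180.0, -0.0, -170.3]
force: [-0.4, 0.3, -1.4]
opening: 0.014
gripper_force: 30.0
clock: 6.48
tool_pos: [0.5473, 0.1109, 0.0302]
orientation: [-180.0, -0.2, -170.4]
force: [-4.8, 1.0, -1.6]
opening: 0.0141
gripper_force: 30.0
clock: 6.65
tool_pos: [0.5473, 0.1107, 0.03]
orientation: [-179.9, -0.4, -170.4]
force: [-12.0, 2.1, 5.6]
opening: 0.0137
gripper_force: 30.0
```

```bash
python3 -m pendant '[[-1,[0,0,0],[0,0,0]],[-1,[0,0,0],[0,0,0]],[-1,[0,0,0],[0,0,0]],[-1,[0,0,0],[0,0,0]],[-1,[0,0,0],[0,0,0]]]'
python3 -m pendant '[[-1,[0.01,0,-0.001],[0,0,0]],[-1,[0.03,0,-0.008],[0,0,0]],[-1,[0.042,0,-0.008],[0,0,-6]],[-1,[0.042,0,-0.008],[0,0,-13]],[-1,[0.042,0,-0.008],[0,0,-20]],[-1,[0.042,0,-0.008],[0,0,-27]],[-1,[0.042,0,-0.008],[0,0,-34]],[-1,[0.042,0,-0.008],[0,0,-41]],[-1,[0.042,0,-0.008],[0,0,-48]],[-1,[0.042,0,-0.008],[0,0,-55]]]'
python3 -m pendant '[[-1,[0,0,0],[0,0,-7]],[-1,[0,0,0],[0,0,-14]],[-1,[0,0,0],[0,0,-21]],[-1,[0,0,0],[0,0,-28]],[-1,[0,0,0],[0,0,-33]],[-1,[0,0,0],[0,0,-35]],[-1,[0,0,0],[0,0,-35]],[-1,[0,0,0],[0,0,-35]]]'
python3 - <<'E'
from h import *
st()
a=np.radians(9.7);x=np.array([np.cos(a),np.sin(a)]);F=np.array([.577,.1165])
plan((*(F-x*.034),.0305),-80.3)
s=viewer.snapshot("wrist");np.savez("w4.npz",im=s,**viewer.camera_params("wrist"));cv2.imwrite("pics/w4.png",s[:,:,::-1])
E
```

```text
clock: 7.07
tool_pos: [0.5474, 0.1108, 0.03]
orientation: [-179.9, -0.4, -170.4]
force: [-10.4, 2.1, 5.0]
opening: 0.0138
gripper_force: 30.0
clock: 7.9
tool_pos: [0.5095, 0.1048, 0.0391]
orientation: [-180.0, 0.0, -115.0]
force: [-0.2, 0.2, -0.8]
opening: 0.0136
gripper_force: 30.0
clock: 8.57
tool_pos: [0.5094, 0.1047, 0.0391]
orientation: [-180.0, 0.0, -80.4]
force: [-0.2, -0.2, -2.0]
opening: 0.0137
gripper_force: 30.0
clock 8.5667
tool_pos [0.5094 0.1047 0.0391]
orientation [-1.799706e+02  8.100000e-03 -8.039770e+01]
joint_pos [ 3.32635e+01  1.78334e+01 -3.20126e+01  6.70000e-03 -4.01239e+01
 -2.36663e+01]
force [-0.2491 -0.1983 -2.0341]
opening 0.0137
gripper_force 29.9992
shift [-0.0003 -0.0346  0.0086] turn [-0.03  0.01 -0.1 ]
```

View pics/w4.png

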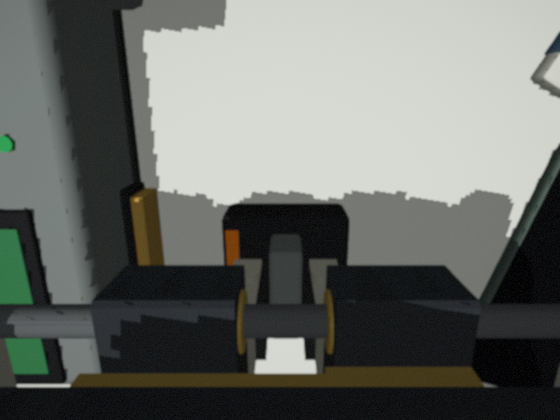

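The orange side now faces the bar. The bar's near end is at (145,190) on the left, and the pack's orange strip is at (232,248). I'll refine the bar's end and direction from this close view.

```bash
python3 - <<'E'
from h import *
d=np.load("w4.npz");im=d["im"];p={k:d[k] for k in d if k!="im"}
for y in (193,200,230,255): print(y,[tuple(int(q) for q in im[y,x]) for x in range(126,168,3)])
m=mask(im,(14,90,30),(32,255,255));k=np.zeros_like(m);k[180:266,120:170]=m[180:266,120:170]
ys,xs=np.where(k>0);print(ys.min(),ys.max())
R=np.array([(y,xs[ys==y].min(),xs[ys==y].max()) for y in range(ys.min(),ys.max()+1,8)]);print(R.tolist())
a=np.radians(9.7);T=np.array([[np.cos(a),-np.sin(a)],[np.sin(a),np.cos(a)]]);F=np.array([.577,.1165])
for nm,X in [("face top end",(0,-.035,.022)),("face bot end",(0,-.035,0)),("rear top end",(.01,-.035,.022)),("face top mid",(0,0,.022))]:
    print(nm,proj(p,[*(F+T@X[:2]),X[2]]).round(1))
E
```

```text
193 [(17, 15, 14), (2, 7, 11), (13, 17, 16), (37, 32, 19), (67, 53, 24), (74, 58, 26), (76, 60, 21), (73, 58, 25), (66, 52, 23), (64, 52, 26), (76, 70, 56), (118, 120, 115), (116, 118, 114), (121, 123, 118)]
200 [(20, 20, 21), (36, 29, 15), (98, 77, 33), (177, 146, 66), (160, 130, 59), (89, 68, 30), (65, 54, 24), (62, 48, 19), (63, 50, 21), (66, 52, 28), (67, 58, 33), (114, 115, 110), (118, 119, 114), (118, 121, 115)]
230 [(10, 9, 12), (5, 12, 17), (17, 14, 6), (91, 72, 33), (98, 78, 34), (95, 76, 33), (93, 75, 35), (66, 52, 18), (66, 54, 27), (64, 50, 23), (64, 52, 23), (66, 54, 31), (116, 118, 112), (118, 120, 115)]
255 [(33, 38, 35), (13, 14, 17), (19, 21, 18), (16, 15, 13), (90, 70, 30), (96, 75, 30), (94, 76, 29), (92, 74, 31), (69, 55, 24), (62, 48, 21), (67, 50, 23), (61, 47, 17), (72, 60, 44), (114, 116, 111)]
188 265
[[188, 143, 143], [196, 131, 155], [204, 130, 156], [212, 131, 157], [220, 132, 158], [228, 133, 159], [236, 134, 160], [244, 135, 160], [252, 136, 162], [260, 137, 162]]
face top end [142.  194.7]
face bot end [157.1 184.9]
rear top end [121.3 194.7]
face top mid [149.9 261.5]
```

```bash
python3 -m pendant '[[-1,[0,-0.01,0.004],[0,0,0]],[-1,[0,-0.02,0.0088],[0,0,0]],[-1,[0,-0.03,0.0088],[0,0,0]],[-1,[0,-0.034,0.0088],[0,0,0]],[-1,[0,-0.034,0.0088],[0,0,0]],[-1,[0,-0.036,0.0088],[0,0,0]],[-1,[0,-0.036,0.0088],[0,0,0]]]'
python3 -m pendant '[[-1,[0,-0.002,0],[0,0,0]],[-1,[0,-0.002,0],[0,0,0]]]'
python3 -m pendant '[[-1,[0,-0.002,0],[0,0,0]],[-1,[0,-0.002,0],[0,0,0]]]'
```

```text
clock: 9.2
tool_pos: [0.545, 0.1107, 0.03]
orientation: [180.0, -0.0, -80.3]
force: [0.3, -0.5, -1.8]
opening: 0.0135
gripper_force: 30.0
clock: 9.37
tool_pos: [0.547, 0.1111, 0.0303]
orientation: [-180.0, -0.0, -80.3]
force: [0.3, -0.3, -1.5]
opening: 0.0135
gripper_force: 30.0
clock: 9.53
tool_pos: [0.5485, 0.1113, 0.0302]
orientation: [180.0, -0.0, -80.3]
force: [-1.4, -0.1, -0.9]
opening: 0.0134
gripper_force: 30.0
```

```bash
python3 -m pendant '[[-1,[0,-0.0015,0],[0,0,0]],[-1,[0,-0.0015,0.0003],[0,0,0]],[-1,[0,-0.0015,0.0005],[0,0,0]],[-1,[0,-0.0015,0.0005],[0,0,0]]]'
python3 -m pendant '[[-0.6,[0,0,0],[0,0,0]],[-0.6,[0,0,0],[0,0,0]],[-0.6,[0,0.0015,0],[0,0,0]],[-0.6,[0,0.0015,0],[0,0,0]]]'
```

```text
clock: 9.87
tool_pos: [0.5485, 0.111, 0.0297]
orientation: [179.8, -0.0, -80.3]
force: [-6.2, 0.5, 4.2]
opening: 0.0139
gripper_force: 30.0
clock: 10.2
tool_pos: [0.5494, 0.1117, 0.0301]
orientation: [-179.9, 0.0, -80.3]
force: [1.0, 0.0, -0.3]
opening: 0.0176
gripper_force: 0.0
```

```bash
python3 -m pendant '[[-0.5,[0,0.001,0],[0,0,0]],[-0.5,[0,0.001,0],[0,0,0]],[-0.5,[0,0.001,-0.005],[0,0,0]],[-0.5,[0,0.001,-0.015],[0,0,0]],[-0.5,[0,0.001,-0.03],[0,0,0]],[-0.5,[0,0.001,-0.07],[0,0,0]],[-0.5,[0,0.001,-0.11],[0,0,0]],[-0.5,[0,0.001,-0.14],[0,0,0]],[-0.5,[0,0.001,-0.14],[0,0,0]]]'
python3 - <<'E'
from h import *
st()
s=viewer.snapshot("wrist");p=viewer.camera_params("wrist");np.savez("w5.npz",im=s,**p);cv2.imwrite("pics/w5.png",s[:,:,::-1])
E
```

```text
clock: 10.95
tool_pos: [0.5516, 0.1125, 0.1782]
orientation: [-179.3, 0.1, -80.2]
force: [0.8, 0.0, 0.0]
opening: 0.0216
gripper_force: 0.0
clock 10.95
tool_pos [0.5516 0.1125 0.1782]
orientation [-1.793214e+02  1.307000e-01 -8.023810e+01]
joint_pos [ 31.5427  11.7801 -18.242    0.1517 -59.2993 -21.8582]
force [0.8479 0.0398 0.0343]
opening 0.0216
gripper_force 0.0
```

View pics/w5.png

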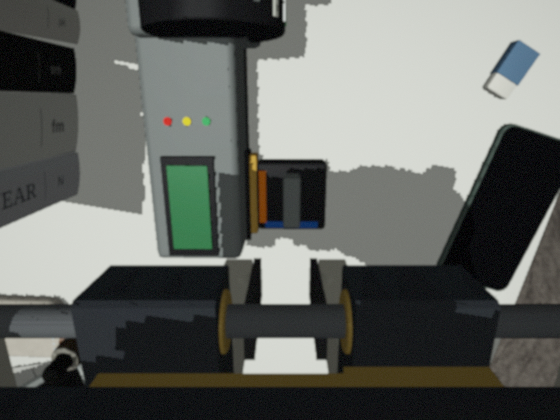

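The pack stands square against the bar: pack centre at row ~194, bar spanning rows 152–232 with centre at ~192, and the orange strip at (263,195) right beside the bar. I'll check that numerically and plan the lever approach.

```bash
cat >> h.py <<'E'
A=np.radians(9.7);T=np.array([[np.cos(A),-np.sin(A)],[np.sin(A),np.cos(A)]]);F=np.array([.5775,.1170])
def tip(q,dz=0,dy=-.002):
    r=np.array([.02-.075*np.cos(.85-q),-.19+dy])
    return np.array([*(F+T@r),.075+.075*np.sin(.85-q)+.007+dz])
def q_of(tcp):
    z=tcp[2]-.082;return .85-np.arcsin(np.clip(z/.075,-1,1))
E
python3 - <<'E'
from h import *
d=np.load("w5.npz");im=d["im"];p={k:d[k] for k in d if k!="im"}
for nm,col,z,box in [("or",OR,.025,(257,150,272,240)),("blue",BL,.025,(255,215,330,235)),("bar",((19,90,50),(32,255,255)),.022,(245,140,262,245))]:
    c,m,v,sz=strip(im,p,col,z,box);print(nm,(T.T@(m-F)).round(4),(np.degrees(np.arctan2(v[1],v[0]))-9.7).round(1),sz.round(4))
plan(tip(0,.03),-170.3)
print([tip(q).round(4) for q in (0,.35,.7,1.05)])
E
```

```text
or [-0.0073 -0.0004] -90.9 [0.0052 0.0449]
blue [-0.0471  0.0247] 0.1 [0.0055 0.0157]
bar [ 0.0006 -0.003 ] -90.5 [0.0073 0.0697]
shift [0.1919 0.0018 0.0062] turn [-0.27  0.48 90.02]
[array([ 0.5808, -0.0772,  0.1383]), array([ 0.5647, -0.08  ,  0.118 ]), array([ 0.5565, -0.0814,  0.0932]), array([ 0.5571, -0.0813,  0.0671])]
```

```bash
python3 - <<'E'
from h import *
d=np.load("w5.npz");im=d["im"];p={k:d[k] for k in d if k!="im"}
for y in (170,195,220): print(y,[tuple(int(q) for q in im[y,x]) for x in range(246,272)])
c=F+T@np.array([0,0])
print(proj(p,[*c,.022]),proj(p,[*c,.025]),proj(p,[*(F+T@[-.004,0]),.025]),proj(p,[*(F+T@[-.06,0]),.025]))
print([tuple(int(q) for q in im[195,x]) for x in range(318,334)])
E
```

```text
170 [(17, 19, 18), (18, 14, 20), (41, 33, 22), (70, 56, 26), (88, 71, 29), (103, 82, 33), (114, 91, 38), (134, 108, 45), (148, 121, 51), (148, 121, 53), (120, 98, 43), (76, 59, 34), (62, 37, 23), (73, 42, 22), (77, 40, 25), (78, 46, 30), (78, 47, 34), (77, 45, 30), (80, 52, 38), (77, 53, 44), (71, 60, 53), (57, 56, 55), (56, 52, 56), (54, 55, 56), (50, 49, 52), (52, 53, 55)]
195 [(21, 22, 19), (20, 20, 21), (18, 16, 13), (43, 36, 19), (72, 55, 22), (92, 73, 31), (96, 77, 33), (98, 77, 35), (98, 77, 33), (94, 73, 31), (75, 59, 24), (58, 47, 25), (64, 34, 9), (97, 52, 17), (116, 61, 9), (121, 65, 16), (120, 62, 10), (118, 59, 0), (119, 63, 14), (103, 52, 15), (68, 33, 8), (36, 23, 15), (19, 21, 19), (14, 15, 18), (20, 20, 22), (18, 19, 16)]
220 [(21, 21, 25), (17, 21, 21), (10, 15, 12), (35, 29, 22), (57, 43, 13), (83, 68, 27), (94, 76, 35), (99, 78, 35), (96, 77, 34), (94, 74, 30), (90, 71, 35), (73, 57, 24), (60, 41, 17), (90, 48, 21), (111, 59, 16), (120, 62, 6), (120, 62, 13), (120, 65, 17), (117, 61, 11), (108, 58, 25), (81, 43, 31), (47, 32, 41), (20, 25, 43), (11, 18, 39), (21, 27, 43), (14, 21, 39)]
[253.86961202 195.58399651] [253.55783106 196.4433526 ] [258.25078607 196.44951025] [324.05272083 196.53584941]
[(15, 17, 16), (11, 15, 14), (10, 13, 12), (20, 15, 18), (8, 7, 16), (17, 18, 16), (34, 33, 35), (61, 63, 60), (95, 95, 92), (114, 116, 111), (118, 120, 115), (117, 119, 114), (120, 122, 116), (119, 121, 117), (118, 120, 114), (119, 121, 115)]
```

```bash
python3 -m pendant '[[-1,[0.03,0,-0.004],[0,0,7]],[-1,[0.06,0,-0.004],[0,0,14]],[-1,[0.09,0,-0.004],[0,0,21]],[-1,[0.12,0,-0.004],[0,0,28]],[-1,[0.15,0,-0.004],[0,0,35]],[-1,[0.175,0.001,-0.004],[0,0,42]],[-1,[0.19,0.002,-0.004],[0,0,49]],[-1,[0.192,0.002,-0.004],[0,0,56]],[-1,[0.192,0.002,-0.004],[0,0,63]],[-1,[0.192,0.002,-0.004],[0,0,70]]]'
python3 -m pendant '[[-1,[0,0,0],[0,0,7]],[-1,[0,0,0],[0,0,14]],[-1,[0,0,0],[0,0,20]],[-1,[0,0,0],[0,0,20]],[-1,[0,0,0],[0,0,20]],[-1,[0,0,0],[0,0,20]]]'
python3 - <<'E'
from h import *
st();plan(tip(0,.006),-170.3)
s=viewer.snapshot("wrist");p=viewer.camera_params("wrist");t=viewer.snapshot("top")
cv2.imwrite("pics/m6.png",np.hstack([cv2.resize(s,(400,300)),cv2.resize(t[130:250,190:350],(400,300))])[:,:,::-1])
E
```

```text
clock: 11.83
tool_pos: [0.5777, -0.0791, 0.1736]
orientation: [180.0, -0.0, -150.7]
force: [-0.2, -0.5, 0.3]
opening: 0.0005
gripper_force: 0.0
clock: 12.33
tool_pos: [0.578, -0.0783, 0.1738]
orientation: [180.0, -0.0, -170.1]
force: [-0.6, -0.2, 0.3]
opening: 0.0007
gripper_force: 0.0
clock 12.3333
tool_pos [ 0.578  -0.0783  0.1738]
orientation [ 1.799966e+02 -1.560000e-02 -1.701100e+02]
joint_pos [ 1.14770e+01  1.42856e+01 -1.54559e+01 -4.40000e-03 -6.02740e+01
 -9.15848e+01]
force [-0.611  -0.1815  0.3166]
opening 0.0007
gripper_force 0.0
shift [-0.0029  0.0006  0.0294] turn [ 0.   -0.02  0.19]
```

View pics/m6.png

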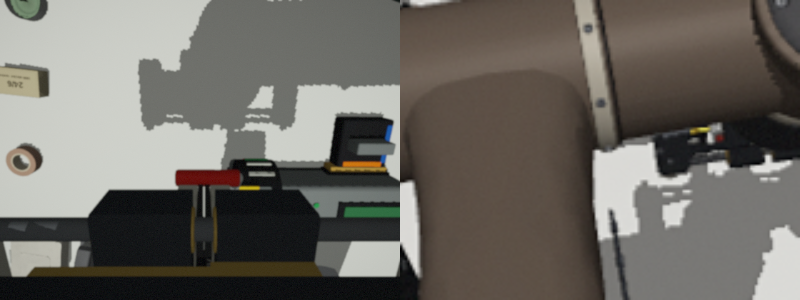

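The wrist view shows the roller (176–240, 178) right under the closed fingers at column 204. The pack is still against the bar at (362,165), and the yellow pointer is at rest. I'll descend to the roller.

```bash
python3 -m pendant '[[-1,[-0.001,0,0.012],[0,0,0]],[-1,[-0.003,0,0.022],[0,0,0]],[-1,[-0.003,0,0.029],[0,0,0]],[-1,[-0.003,0,0.029],[0,0,0]],[-1,[-0.003,0,0.029],[0,0,0]]]'
python3 -m pendant '[[-1,[0,0,0.004],[0,0,0]],[-1,[0,0,0.004],[0,0,0]]]'
python3 -m pendant '[[-1,[0,0,0.004],[0,0,0]],[-1,[0,0,0.004],[0,0,0]]]'
python3 -c "
from h import *
o=sensors.get_obs();print(q_of(o['tool_pos']))
for q in (.3,.5,.7,.85,1.0): plan(tip(q),-170.3)"
```

```text
clock: 12.85
tool_pos: [0.5808, -0.078, 0.1442]
orientation: [-180.0, -0.1, -170.3]
force: [0.9, 0.1, 0.8]
opening: 0.0006
gripper_force: 0.0
clock: 13.02
tool_pos: [0.5811, -0.0778, 0.1405]
orientation: [180.0, -0.0, -170.3]
force: [0.2, 0.4, -1.0]
opening: 0.0003
gripper_force: 0.0
clock: 13.18
tool_pos: [0.5803, -0.0782, 0.1371]
orientation: [-180.0, -0.1, -170.3]
force: [-2.8, 0.7, 8.2]
opening: 0.0003
gripper_force: 3.8
0.02409357056182615
shift [0.0138 0.0009 0.016 ] turn [-0.02 -0.08 -0.  ]
shift [0.0203 0.0009 0.0294] turn [-0.02 -0.08 -0.  ]
shift [0.024  0.0009 0.044 ] turn [-0.02 -0.08 -0.  ]
shift [0.0248 0.0009 0.0552] turn [-0.02 -0.08 -0.  ]
shift [0.0239 0.0009 0.0664] turn [-0.02 -0.08 -0.  ]
```

```bash
python3 -m pendant '[[-1,[0.005,0.001,0.005],[0,0,0]],[-1,[0.009,0.001,0.010],[0,0,0]],[-1,[0.014,0.001,0.016],[0,0,0]],[-1,[0.0175,0.001,0.022],[0,0,0]],[-1,[0.0205,0.001,0.029],[0,0,0]],[-1,[0.0225,0.001,0.036],[0,0,0]],[-1,[0.024,0.001,0.044],[0,0,0]],[-1,[0.0245,0.001,0.050],[0,0,0]],[-1,[0.025,0.001,0.055],[0,0,0]],[-1,[0.025,0.001,0.055],[0,0,0]]]'
python3 -c "
from h import *
o=sensors.get_obs();print(q_of(o['tool_pos']))
for q in (.95,1.05): plan(tip(q),-170.3)"
```

```text
clock: 14.02
tool_pos: [0.5546, -0.0817, 0.0811]
orientation: [-180.0, -0.2, -170.3]
force: [-4.4, -1.8, 5.6]
opening: 0.0003
gripper_force: 2.9
0.8614700169121294
shift [-0.0014  0.      0.0066] turn [-0.01 -0.17 -0.03]
shift [-0.0026  0.      0.014 ] turn [-0.01 -0.17 -0.03]
```

```bash
python3 -m pendant '[[-1,[-0.0005,0,0.003],[0,0,0]],[-1,[-0.001,0,0.006],[0,0,0]],[-1,[-0.0015,0,0.009],[0,0,0]],[-1,[-0.002,0,0.011],[0,0,0]],[-1,[-0.002,0,0.012],[0,0,0]],[-1,[-0.002,0,0.0125],[0,0,0]],[-1,[-0.002,0,0.0125],[0,0,0]],[-1,[-0.002,0,0.0125],[0,0,0]]]'
python3 - <<'E'
from h import *
st();print(q_of(sensors.get_obs()["tool_pos"]))
s=viewer.snapshot("wrist");t=viewer.snapshot("scene")
cv2.imwrite("pics/m7.png",np.hstack([cv2.resize(s,(400,300)),cv2.resize(t[170:260,230:350],(400,300),interpolation=cv2.INTER_CUBIC)])[:,:,::-1])
E
```

```text
clock: 14.68
tool_pos: [0.5582, -0.0808, 0.0694]
orientation: [-180.0, -0.0, -170.3]
force: [-3.3, -1.9, 4.2]
opening: 0.0007
gripper_force: 2.3
clock 14.6833
tool_pos [ 0.5582 -0.0808  0.0694]
orientation [-1.799935e+02 -8.300000e-03 -1.703125e+02]
joint_pos [ 1.16462e+01  1.89494e+01 -2.47649e+01  8.60000e-03 -4.62942e+01
 -9.19646e+01]
force [-3.3329 -1.9298  4.1605]
opening 0.0007
gripper_force 2.331
1.0188037526941889
```

View pics/m7.png

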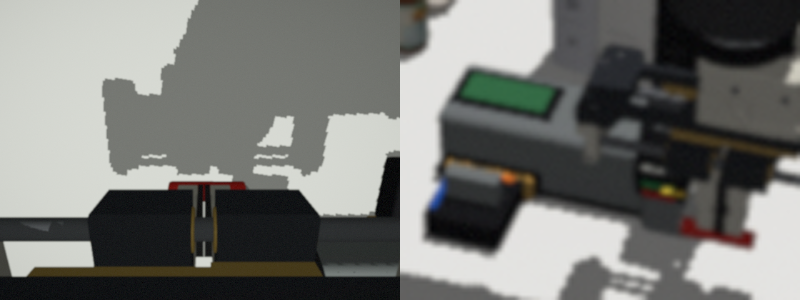

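The scene view shows the yellow pointer at the green mark (660,188), the fingers on the roller at (715,235), and the pack square at the bar (490,185). I estimate q ≈ 1.02. I'll hold briefly, then hand in.

```bash
python3 -m pendant '[[-1,[0,0,0.0008],[0,0,0]],[-1,[0,0,0.0008],[0,0,0]],[-1,[0,0,0.0008],[0,0,0]],[-1,[0,0,0.0008],[0,0,0]],[-1,[0,0,0.0008],[0,0,0]],[-1,[0,0,0.0008],[0,0,0]]]'
python3 -c "
from h import *
print(q_of(sensors.get_obs()['tool_pos']));print(workorder.close_job())"
```

```text
clock: 15.28
tool_pos: [0.5583, -0.0808, 0.0686]
orientation: [-180.0, 0.0, -170.3]
force: [-3.4, -1.8, 4.5]
opening: 0.0005
gripper_force: 2.6
1.0298022836605902
the job is handed in; nothing more can be done
None
```

I handed the job in at 15.3 s with no verdict returned: the blue contact was pressed to the bar, the pack was turned and left standing with its orange contact against it, and the lever is held at about 1.03 rad (third detent) with about 4.5 N.

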